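# Rake a dropped jig plate out from under a low bench rack

## Robot

A 6-joint arm with a two-finger parallel gripper is mounted at the origin on the work surface. World frame = base frame: x ahead of the robot, y to its left, z up, the work surface at z = 0. Lengths are in m, angles in rad, forces in N, time in s.
With the tool pointing down it reaches from about 0.4 to 0.825 m from the base axis. Payload 7 kg.
Tool frame: the origin (TCP) lies between the finger pads; the fingertips stand ctrl.tip_reach ahead of it and the grasp point (between the pads) lies 6 mm ahead of it (ctrl.tip_reach is the distance from the TCP to the fingertips, in m); z points along the fingers, y is the line along which they close (so a half turn about z gives the same grasp; the last joint's range is limited). The gripper opens to 88 mm and grips with 3 to 60 N. Pads are 19 mm wide; open, the fingers measure 130 mm over their backs; the gripper's body (78 mm by 193 mm) begins 47 mm behind the grasp point.
Start: joints at [-1.013, 0.359, 0.012, 0, -1.224, -0.288], TCP at [0.18, -0.651, 0.23] pointing down, gripper open.
Joint ranges: [-3.07, 3.07], [-1.43, 2.12], [-1.02, 1.25], [-3.03, 1.67], [-3.05, -0], [-3.03, 3.03]. Speed limits (rad/s): [2.39, 2.39, 3.01, 3.14, 3.14, 3.14].

## Interface

Orientations are given as a rotation vector (axis times angle).
In Python, from bench import ctrl, viewer gives the robot as it stands.
- The arm moves only by the shell command python3 -m creep 'ROWS' [OPENING] [FORCE]. ROWS is JSON, a list of rows, each an object of numbers: "x", "y", "z": the shift along the tool's x, y, z in units of 0.4 m (1.0 is 0.4 m); "spin": the turn about the tool's z in units of 90 degrees (1.0 is 90 degrees). A call has 1 to 5 rows; each row is the pose to reach, as a shift and turn from the pose commanded when the call began, along the tool's axes at that moment; what a row does not reach only later rows make up. A row lasts 1/12 s, in which the tool goes at most 41.7 mm and 7.16 degrees, less where a joint would pass 70% of its speed; a pose out of reach is approached as far as the arm can. A call with a number of a shift or a turn outside -1 to 1 is refused whole. A call with a gripper value outside its range is refused whole. OPENING is the closure, from -1 (fully open) to 1 (shut), set as the call begins (- or left out, the last holds). The fingers move at their own pace and stop on an object; FORCE is the grip in N (left out, the last holds). Time passes only in rows, so rows that repeat a pose let the fingers close. It gives the time, the measured TCP pose, the force, the opening and the grip force at its end, in the units of the state.
- ctrl.read_state(): the state, without advancing time (a new reading comes with each control period).
- viewer.snapshot(name): name is "scene" or "side" or "wrist"; returns a dict with "img" (400x640x3 uint8, red, green, blue), "vfov" (degrees; the focal length in pixels is half the picture's height over the tangent of half this angle, whatever the lens; pixels are square), "cx", "cy" (the principal point, pixels), "rvec" (rotation vector, rad) and "tvec" (3), from world to camera coordinates, as OpenCV has them; the wrist camera has in their place "T_tool_cam" (4x4, takes a point from camera to tool coordinates, whose origin is the TCP and whose axes are the flange's). Camera axes: x right, y down, z forward; pixel columns grow to the right and rows downward; lengths in m; the calibration is good to about 2 mm. A picture is of the moment at which its call begins: read the wrist's pose just before it. There is no depth.
- ctrl.finish_job(): hands the job in; it is judged then, once.
The state is a dict: "time": time; "qpos": joint angles; "dq": joint speeds; "tau": joint torques, N m; "tool_pos": TCP position; "tool_rot": TCP orientation; "ft_force": force on the tool from outside, world axes, zero at the start; "wrist_torque": the same for the moment, N m; "opening": finger opening in m; "finger_force": force on a finger pad.
Only numpy, scipy, OpenCV 4.12 (cv2) and the standard library are available. Lean on these libraries where they do the work, as an engineer would, in place of code of your own. Each camera call takes 0.05 s, during which the arm holds its last target. There are 200 camera calls.

## Task

The steel drilling jig plate has fallen flat somewhere under the bottom board of the bench rack. Take the boxwood probe by its red handle, reach in under the rack, find the plate and rake it out until it lies flat in the open, wholly clear of the rack and of its overhanging top board; then leave the probe standing flat on the bench, also wholly clear of the rack and its top board. Move the plate only with the probe, never with the gripper, do not bump the rack with the arm or gripper, and leave the other things on the bench where they are.

Things in the scene. Friction and masses are not known exactly. Their poses are not given: they have to be found in the camera images.
- rack: Fixed wooden two-tier bench rack, 300 mm wide (x), place and turn vary. Origin on the bench at the middle of the front edge of its bottom board; x along the front, y into the rack (open front faces -y), z up. Bottom board: underside 60 mm up, 14 mm thick, y = 0 to 200. Free space below it: x = -138 to 138, y = 0 to 200 mm, with side and back walls 12 mm thick.
- rack_overhang (a point): middle of the lower front edge of the rack's top board, at (0, -50, 150) mm of the rack: the top board, 16 mm thick, overhangs the bottom board's front edge by 50 mm over the whole width; jars on it reach 223 mm. It leaves no room for an upright gripper at the opening: lean away from the rack
- plate: Steel plate 66 x 46 x 12 mm (x, y, z) with six brass bushes, 0.2 to 0.4 kg, flat on the bench; origin at its underside centre. It starts out of sight under the bottom board: centre at x = 5 to 70, y = 80 to 100 mm of the rack, turned any way. Sliding it takes about 1 to 4 N
- plate_corner0 (a point): corner of the plate, at its own (-33, -23, 6) mm
- plate_corner1 (a point): corner of the plate, at its own (+33, -23, 6) mm
- plate_corner2 (a point): corner of the plate, at its own (+33, +23, 6) mm
- plate_corner3 (a point): corner of the plate, at its own (-33, +23, 6) mm
- probe: Flat boxwood probe, 0.12 kg, standing on its flat underside. Origin on the underside, below the handle's foot. Blade 20 mm wide, 8 mm thick, along +y to y = 180 mm, with a hook bar to one side (+x) at its tip. A cross foot 50 (x) x 24 (y) x 8 mm lies about the origin. Red handle, leaning 35 degrees from vertical towards -y. Pose not given while held
- probe_grip (a point): point on the handle's centre line, 55 mm along it from its foot (the foot is 8 mm above the origin), at (0, -31.5, 53) mm of the probe. The handle is a flat bar 16 mm thick (x), 22 mm wide, ending 80 mm from its foot; grasp it across the 16 mm with the gripper leaning along it
- probe_hook (a point): point on the tip edge of the hook bar, at (30, 180, 4) mm of the probe. The bar is 8 mm thick, spans y = 166 to 180 mm and reaches x = 70 mm of the probe
- spoon_blank: bystander: dark horn spoon blank 140 x 50 x 12 mm lying flat, long along its own y, loose; origin under its middle
- loupe: bystander: nickel loupe, 52 mm across, 35 mm high, loose; origin at its underside centre
- clip_stand: bystander: steel spring clip stand, foot 80 x 50 mm, with a bone plaque held upright, 100 mm high, loose; origin at its underside centre
- drill_stock: bystander: upright turned boxwood drill stock, 48 mm across, 100 mm high, loose; origin at its underside centre
- lamp_base: fixed brass lamp base, 110 mm across, 60 mm high, with a black toggle switch; origin at its underside centre

How it is judged:
On the way, in this order (a step that is already met when the one before it is completed fails the run):
1. the probe touches the plate while the plate is still under the rack (contact force between probe and plate above 0.3 N and y of plate in the frame of rack above 0.03 m and y of probe_hook in the frame of rack above 0.05 m).
2. the plate is wholly out from under the rack and its top board (y of each of plate_corner0, plate_corner1, plate_corner2, plate_corner3 in the frame of rack below -0.05 m), for 0.2 s.
At the end, for the whole second after the job is handed in: Plate flat on the bench (4 mm, 0.08 rad), at rest, all four corners over 50 mm in front of the rack's front edge, so past the overhang. Probe released, flat on the bench (5 mm, 0.08 rad), at rest, its hook and handle foot over 50 mm in front of that edge (all of step 2 and z of plate in the frame of rack below 0.004 m and angle between each of plate, probe's own z axis and vertical below 0.08 rad and linear speed of each of plate, probe below 0.01 m/s and y of each of probe_hook, probe in the frame of rack below -0.05 m and height (world z) of probe below 0.005 m and angular speed of probe below 0.1 rad/s); the robot touches nothing.
It fails at once if the gripper or arm touches the plate (over 0.5 N) (contact force between any of the fingers, the arm and plate above 0.5 N).
It fails at once if the gripper or arm bumps the rack (over 3 N) (contact force between any of the fingers, the arm and rack above 3 N).
It fails at once if a bystander is moved more than 15 mm (distance of any of spoon_blank, loupe, clip_stand, drill_stock from where it was at the start of the episode above 0.015 m).
It also fails if it takes over 58 s, if anything falls off the work surface, if the arm or the gripper's body presses on something with over 40 N, if the wrist force passes 120 N, or if a joint passes its speed limit or range.

## Working session

There is one attempt and no reset: what is moved stays moved. The work goes in short steps, Python scripts to look and compute and a shell command to move; the robot and the scene stay as the last step left them, time stands still between calls to the robot, and variables do not carry over. Pictures are saved under pics/ and viewed, at most 10 in all, crops included, and the job is handed in when it is done.

```bash
ls; mkdir -p pics
python3 - <<'E'
from bench import ctrl, viewer
import cv2
print(ctrl.read_state(), ctrl.tip_reach)
for n in("scene","side"):
    s=viewer.snapshot(n); cv2.imwrite(f"pics/{n}0.png",s["img"][:,:,::-1]); print(n,{k:s[k] for k in s if k!="img"})
s=viewer.snapshot("wrist"); cv2.imwrite("pics/wrist0.png",s["img"][:,:,::-1]); print({k:s[k] for k in s if k!="img"})
E
```

```text
pics
{'time': 0.0, 'qpos': array([-1.01291457e+00,  3.59368117e-01,  1.10262718e-02, -3.50082266e-04,
       -1.22408468e+00, -2.88093995e-01]), 'dq': array([-4.48026163e-04, -4.34032451e-04,  4.73045439e-06, -4.45202761e-04,
        1.57431114e-03,  1.99218658e-05]), 'tau': array([-2.72672478e-04, -5.82712984e+01,  2.93045300e+01,  6.99709922e+00,
        6.59348574e-03, -1.61590774e-04]), 'tool_pos': array([ 0.17973987, -0.6501142 ,  0.22932065]), 'tool_rot': array([ 4.22262253e-01, -3.11271167e+00, -2.54696027e-03]), 'ft_force': array([ 0.21918406, -0.68769937,  0.34069242]), 'wrist_torque': array([ 0.00857436, -0.01679381, -0.07366659]), 'finger_force': 0.0, 'opening': 0.08751257122435933} 0.025
scene {'vfov': 57.10748869824603, 'cx': 316.18459614635844, 'cy': 189.94561613656782, 'rvec': array([ 2.01636482,  2.09242131, -0.32317133]), 'tvec': array([ 0.09683683, -0.51104233,  1.29868139])}
side {'vfov': 46.67555171109866, 'cx': 313.8958002450369, 'cy': 199.06059901892834, 'rvec': array([ 2.11892545, -0.23557989,  0.10083695]), 'tvec': array([-0.54921139,  0.14092646,  1.14997523])}
{'vfov': 59.55648992596846, 'cx': 320.36541898662153, 'cy': 190.12352673345163, 'T_tool_cam': array([[-1.62537077e-04, -9.68384172e-01, -2.49463563e-01,
         6.66855419e-02],
       [ 9.99999979e-01, -1.26101662e-04, -1.62036568e-04,
         1.49575254e-04],
       [ 1.25455878e-04, -2.49463584e-01,  9.68384172e-01,
        -1.54562386e-01],
       [ 0.00000000e+00,  0.00000000e+00,  0.00000000e+00,
         1.00000000e+00]])}
```

View pics/scene0.png

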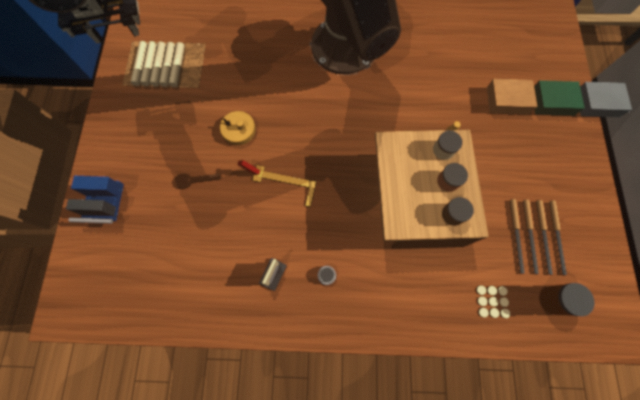

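View pics/side0.png

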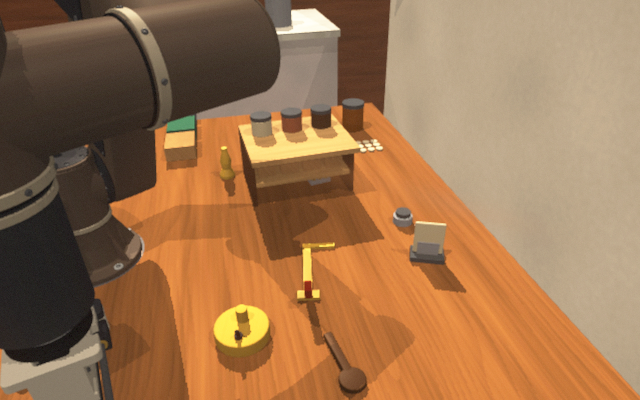

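The scene view shows the rack on the right, with its top board at about (376,132), (473,130), (487,238) and (385,240) and its open front facing image left. The probe handle is at (250,167), the blade runs to (313,183) and the hook reaches (308,203). In the side view there is a grey patch under the rack at (318,180). I'll zoom in and measure.

```bash
cat > h.py <<'E'
import numpy as np, cv2
from scipy.spatial.transform import Rotation as R
from bench import ctrl, viewer
def cam(s, st=None):
    f=s["img"].shape[0]/2/np.tan(np.radians(s["vfov"]/2))
    K=np.array([[f,0,s["cx"]],[0,f,s["cy"]],[0,0,1]])
    if "rvec" in s:
        Rw=R.from_rotvec(s["rvec"]).as_matrix(); t=np.array(s["tvec"])
    else:
        T=np.eye(4);T[:3,:3]=R.from_rotvec(st["tool_rot"]).as_matrix();T[:3,3]=st["tool_pos"]
        M=np.linalg.inv(T@s["T_tool_cam"]); Rw,t=M[:3,:3],M[:3,3]
    return K,Rw,t
def onplane(c,px,z):
    K,Rw,t=c; px=np.atleast_2d(px).astype(float)
    d=(np.linalg.inv(K)@np.c_[px,np.ones(len(px))].T).T@Rw
    o=-Rw.T@t
    return o+d*((z-o[2])/d[:,2])[:,None]
def proj(c,P):
    K,Rw,t=c; q=(K@(Rw@np.atleast_2d(P).T+t[:,None])).T
    return q[:,:2]/q[:,2:]
def snap(n):
    st=ctrl.read_state(); s=viewer.snapshot(n); return s["img"],cam(s,st),st
E
python3 - <<'E'
from h import *
a=cv2.imread("pics/side0.png")[100:215,225:375]; b=cv2.imread("pics/scene0.png")[115:250,235:500]; w=cv2.imread("pics/wrist0.png")
A=cv2.resize(a,None,fx=3.4,fy=3.4,interpolation=2); cv2.imwrite("pics/a1.png",cv2.resize(a,None,fx=5,fy=5,interpolation=2))
B=cv2.resize(b,None,fx=3,fy=3,interpolation=2); cv2.imwrite("pics/b1.png",B)
img,c,_=snap("scene")
hsv=cv2.cvtColor(img,cv2.COLOR_RGB2HSV)
roi=np.zeros(img.shape[:2],np.uint8); roi[150:215,230:330]=1
red=((hsv[...,0]<6)|(hsv[...,0]>174))&(hsv[...,1]>180)&(roi>0)
yel=(hsv[...,0]>17)&(hsv[...,0]<35)&(hsv[...,1]>120)&(hsv[...,2]>120)&(roi>0)
for n,m in(("red",red),("yel",yel)):
    ys,xs=np.nonzero(m); print(n,len(xs),xs.min(),xs.max(),ys.min(),ys.max()); 
    print(cv2.minAreaRect(np.c_[xs,ys].astype(np.float32)))
print("rack top",onplane(c,[(376,132),(473,130),(487,238),(385,240)],.166).round(4))
print("probe foot, tip, hookend",onplane(c,[(258,174),(313,184),(308,203)],.008).round(4))
E
```

```text
red 102 239 258 161 172
((248.65383911132812, 166.7307586669922), (20.465728759765625, 5.5815629959106445), 29.744882583618164)
yel 361 254 314 167 205
((282.8524169921875, 185.6910400390625), (60.759517669677734, 25.254568099975586), 15.068489074707031)
rack top [[0.4196 0.0825 0.166 ]
 [0.4032 0.3505 0.166 ]
 [0.7037 0.3574 0.166 ]
 [0.7183 0.1011 0.166 ]]
probe foot, tip, hookend [[ 0.4974 -0.2596  0.008 ]
 [ 0.5237 -0.0877  0.008 ]
 [ 0.585  -0.1004  0.008 ]]
```

View pics/a1.png

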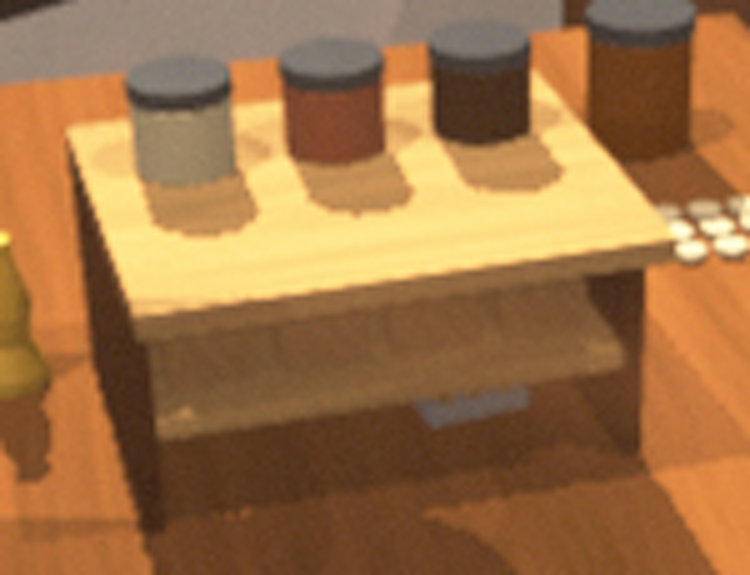

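View pics/b1.png

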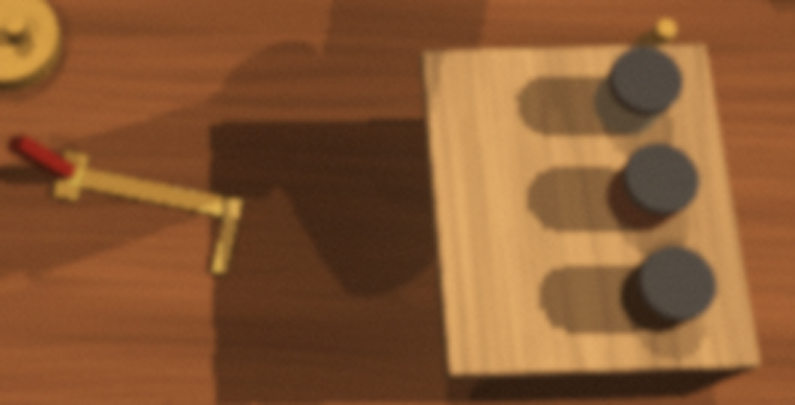

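View pics/wrist0.png

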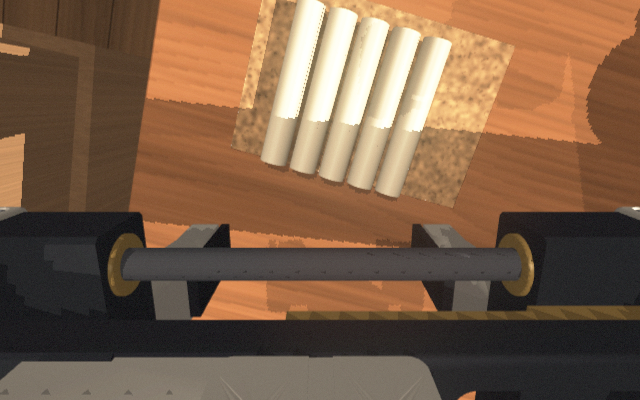

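The side crop shows the plate's front edge under the bottom board, from about (311,185) to (330.4,181.6) in full-picture pixels. Its left side vanishes at (308,180.6). The wrist view shows the wide gripper carriage along tool y, with the camera on the +x side. The scene crop confirms the corners of the rack and probe.

Run:
```python
from h import *
s,c,_=snap("side"); 
yaw=np.radians(3.56); O=np.array([.566,.1417]); X=np.array([np.cos(yaw),np.sin(yaw)]);Y=np.array([-X[1],X[0]])
def rk(P): d=P[:,:2]-O; return np.c_[d@X,d@Y].round(4)
cr=lambda p: np.array(p)/5+[225,100]-.4
print("front lower edge z0",rk(onplane(c,cr([(430,427),(527,408)]),0)))
print("upper edge z12",rk(onplane(c,cr([(415,403),(524,388)]),.012)), rk(onplane(c,cr([(422,412)]),.0)))
# rack checks
print("top board front lower corners z150",rk(onplane(c,cr([(138,335),(670,257)]),.150)))
print("top board front upper z166",rk(onplane(c,cr([(133,316),(675,240)]),.166)))
print("bottom board front lower edge z60",rk(onplane(c,cr([(160,436),(622,367)]),.06)))
def w(x,y,z): p=O+x*X+y*Y; return [p[0],p[1],z]
print("side px of probe pts"); 
hsv=cv2.cvtColor(s,cv2.COLOR_RGB2HSV); roi=np.zeros(s.shape[:2],bool); roi[235:305,290:345]=1
yel=(hsv[...,0]>17)&(hsv[...,0]<35)&(hsv[...,1]>120)&(hsv[...,2]>120)&roi
ys,xs=np.nonzero(yel); 
i=xs.argmax(); print("hook end",xs[i],ys[i],onplane(c,[(xs[i],ys[i])],.004).round(3))
for m in (ys>285,): print("foot px",xs[m].min(),xs[m].max(),ys[m].min(),ys[m].max())
p=np.array([.4974,-.2596]);
print(onplane(c,[(298,296),(320,296)],.004).round(4))
```

```text
front lower edge z0 [[0.0339 0.0652]
 [0.0975 0.0695]]
upper edge z12 [[0.0276 0.0763]
 [0.0969 0.0738]] [[0.034  0.0845]]
top board front lower corners z150 [[-0.1506 -0.045 ]
 [ 0.1449 -0.0446]]
top board front upper z166 [[-0.1531 -0.0538]
 [ 0.143  -0.0563]]
bottom board front lower edge z60 [[-0.1389  0.0022]
 [ 0.1339 -0.0012]]
side px of probe pts
hook end 334 243 [[ 0.593 -0.095  0.004]]
foot px 297 319 290 299
[[ 0.471  -0.2599  0.004 ]
 [ 0.5177 -0.2709  0.004 ]]
```

The plate lies almost square to the rack: rack x 34–98 mm, front edge at y≈67 mm, so the far edge is at about 113 mm. The gripper stays upright throughout, because the moves include no tilt. I'm moving over the probe handle now.

```bash
R='';
python3 -m creep '[{"x":-0.4,"y":0.26},{"x":-0.4,"y":0.26},{"x":-0.4,"y":0.26},{"x":-0.4,"y":0.26},{"x":-0.4,"y":0.26}]'
python3 -m creep '[{"x":-0.4,"y":0.26},{"x":-0.4,"y":0.26},{"x":-0.4,"y":0.26},{"x":-0.4,"y":0.26},{"x":-0.4,"y":0.26}]'
python3 -m creep '[{"x":-0.21,"y":0.135,"spin":-0.36},{"x":-0.21,"y":0.135,"spin":-0.36},{"x":-0.21,"y":0.135,"spin":-0.36},{"x":-0.21,"y":0.135,"spin":-0.36},{"x":-0.21,"y":0.135,"spin":-0.36}]'
python3 -m creep '[{"spin":-0.36},{"spin":-0.36},{"spin":-0.36},{"spin":-0.36},{"spin":-0.36}]'
python3 - <<'E'
from h import *
im,c,st=snap("wrist"); print(st["tool_pos"],R.from_rotvec(st["tool_rot"]).as_matrix().round(3)); cv2.imwrite("pics/w1.png",im[:,:,::-1])
E
```

```text
[ 0.17984383 -0.65036765  0.22981976] [[-0.964 -0.267 -0.   ]
 [-0.267  0.964  0.001]
 [ 0.     0.001 -1.   ]]validation failed for argument at $[0]...
validation failed for argument at $[0]...
validation failed for argument at $[0]...
validation failed for argument at $[0]...
```

View pics/w1.png

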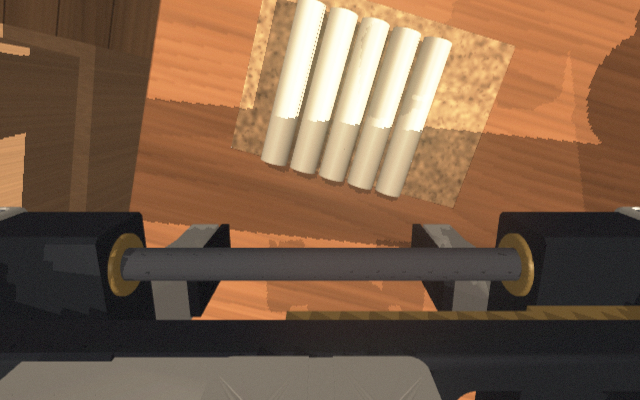

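The picture is unchanged because the calls were refused: the rows seem to need all four numbers. I'll try one that way.

```bash
python3 -m creep '[{"x":-0.4,"y":0.26,"z":0,"spin":0},{"x":-0.4,"y":0.26,"z":0,"spin":0},{"x":-0.4,"y":0.26,"z":0,"spin":0},{"x":-0.4,"y":0.26,"z":0,"spin":0},{"x":-0.4,"y":0.26,"z":0,"spin":0}]'
```

```text
time: 0.72
tool_pos: [0.3082, -0.5051, 0.2305]
tool_rot: [-0.424, 3.112, -0.0]
ft_force: [0.7, -0.1, -0.8]
opening: 0.0879
finger_force: 0.0
```

```bash
python3 -m creep '[{"x":-0.4,"y":0.26,"z":0,"spin":0},{"x":-0.4,"y":0.26,"z":0,"spin":0},{"x":-0.4,"y":0.26,"z":0,"spin":0},{"x":-0.4,"y":0.26,"z":0,"spin":0},{"x":-0.4,"y":0.26,"z":0,"spin":0}]' | head -2
python3 -m creep '[{"x":-0.21,"y":0.135,"z":0,"spin":-0.36},{"x":-0.21,"y":0.135,"z":0,"spin":-0.36},{"x":-0.21,"y":0.135,"z":0,"spin":-0.36},{"x":-0.21,"y":0.135,"z":0,"spin":-0.36},{"x":-0.21,"y":0.135,"z":0,"spin":-0.36}]' | head -2
python3 -m creep '[{"x":0,"y":0,"z":0,"spin":-0.36},{"x":0,"y":0,"z":0,"spin":-0.36},{"x":0,"y":0,"z":0,"spin":-0.36},{"x":0,"y":0,"z":0,"spin":-0.36},{"x":0,"y":0,"z":0,"spin":-0.36}]'
python3 - <<'E'
from h import *
im,c,st=snap("wrist"); print(st["tool_pos"],st["qpos"].round(2),R.from_rotvec(st["tool_rot"]).as_matrix().round(3)); cv2.imwrite("pics/w2.png",im[:,:,::-1])
cv2.imwrite("pics/s2.png",snap("side")[0][:,:,::-1])
E
```

```text
time: 1.13
tool_pos: [0.4349, -0.3621, 0.2306]
time: 1.55
tool_pos: [0.5004, -0.289, 0.2301]
time: 1.97
tool_pos: [0.4994, -0.2903, 0.2303]
tool_rot: [-2.033, 2.395, 0.0]
ft_force: [-0.1, 0.4, 0.5]
opening: 0.0878
finger_force: 0.0
[ 0.499414   -0.29029291  0.23026723] [-0.19  0.2  -0.21 -0.   -1.16  0.03] [[-0.162 -0.987  0.   ]
 [-0.987  0.162  0.   ]
 [-0.    -0.    -1.   ]]
```

View pics/w2.png

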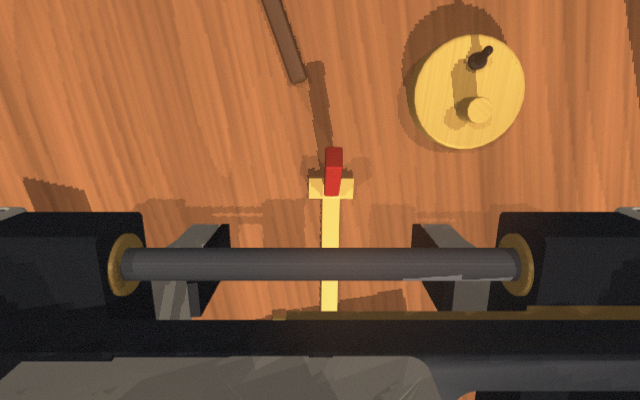

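The wrist view shows the red handle at (333,148)–(333,195), the cross foot at (308–354, 178–199) and the blade running down at column ~331. Now I'll measure them.

```bash
cat >> h.py <<'E'
def probe_from_wrist(im,c,ymax=320):
    hsv=cv2.cvtColor(im,cv2.COLOR_RGB2HSV)
    red=((hsv[...,0]<5)|(hsv[...,0]>172))&(hsv[...,1]>190); red[250:]=0
    yel=(hsv[...,0]>18)&(hsv[...,0]<35)&(hsv[...,1]>90)&(hsv[...,2]>150); yel[ymax:]=0
    return red,yel
E
python3 - <<'E'
from h import *
im,c,st=snap("wrist"); red,yel=probe_from_wrist(im,c)
yel[:,:300]=0; yel[:,362:]=0; red[:,:300]=0; red[:,362:]=0
ys,xs=np.nonzero(red); print("red",xs.min(),xs.max(),ys.min(),ys.max())
pts=[]
for r in list(range(205,245,4))+list(range(284,308,4)):
    x=np.nonzero(yel[r])[0]
    if 10<len(x)<30: pts.append((x.mean(),r)); 
b=onplane(c,pts,.008); print(len(b),[len(np.nonzero(yel[r])[0]) for r in (210,230,290)])
vx,vy,x0,y0=cv2.fitLine(b[:,:2].astype(np.float32),cv2.DIST_HUBER,0,.01,.01).ravel()
d=np.array([vx,vy])*np.sign(vy); print("blade dir deg",np.degrees(np.arctan2(d[1],d[0])), "pt",x0,y0)
ys,xs=np.nonzero(yel[170:205]); ys+=170
w=[(r,np.nonzero(yel[r])[0].min(),np.nonzero(yel[r])[0].max()) for r in range(174,204,3) if yel[r].any()]; print(w)
f=onplane(c,[(308,178),(354,178),(354,199),(308,199)],.008); print(f.round(4),f.mean(0))
top=onplane(c,[(333,148)],.0735+.006); print("handle top",top)
E
```

```text
red 325 341 148 195
16 [17, 16, 16]
blade dir deg 79.885635 pt 0.50491637 -0.19036837
[(180, np.int64(309), np.int64(353)), (183, np.int64(309), np.int64(353)), (186, np.int64(309), np.int64(353)), (189, np.int64(309), np.int64(352)), (192, np.int64(309), np.int64(352)), (195, np.int64(309), np.int64(352)), (198, np.int64(310), np.int64(352)), (201, np.int64(323), np.int64(339))]
[[ 0.5157 -0.2763  0.008 ]
 [ 0.4657 -0.2677  0.008 ]
 [ 0.4692 -0.2439  0.008 ]
 [ 0.52   -0.2525  0.008 ]] [ 0.49265198 -0.260091    0.008     ]
handle top [[ 0.48420606 -0.31414795  0.0795    ]]
```

```bash
python3 -m creep '[{"x":0.038,"y":0.03,"z":0.05,"spin":0.009},{"x":0.038,"y":0.03,"z":0.15,"spin":0.009},{"x":0.038,"y":0.03,"z":0.25,"spin":0.009},{"x":0.038,"y":0.03,"z":0.34,"spin":0.009},{"x":0.038,"y":0.03,"z":0.403,"spin":0.009}]' 
python3 -m creep '[{"x":0,"y":0,"z":0,"spin":0},{"x":0,"y":0,"z":0,"spin":0},{"x":0,"y":0,"z":0,"spin":0},{"x":0,"y":0,"z":0,"spin":0},{"x":0,"y":0,"z":0,"spin":0}]' 1 50
python3 -m creep '[{"x":0,"y":0,"z":0,"spin":0},{"x":0,"y":0,"z":0,"spin":0},{"x":0,"y":0,"z":0,"spin":0},{"x":0,"y":0,"z":0,"spin":0},{"x":0,"y":0,"z":0,"spin":0}]'
```

```text
time: 2.53
tool_pos: [0.4834, -0.3029, 0.0661]
tool_rot: [2.002, -2.419, -0.004]
ft_force: [-0.1, 0.3, -0.4]
opening: 0.0878
finger_force: 0.0
time: 2.95
tool_pos: [0.4864, -0.3037, 0.0712]
tool_rot: [-2.006, 2.415, -0.005]
ft_force: [-0.1, -0.6, 0.2]
opening: 0.06
finger_force: 0.0
time: 3.37
tool_pos: [0.4851, -0.3033, 0.0692]
tool_rot: [-2.008, 2.416, -0.0]
ft_force: [0.9, -0.4, -0.0]
opening: 0.0265
finger_force: 0.0
```

```bash
python3 -m creep '[{"x":0,"y":0,"z":0,"spin":0},{"x":0,"y":0,"z":0,"spin":0},{"x":0,"y":0,"z":0,"spin":0},{"x":0,"y":0,"z":0,"spin":0},{"x":0,"y":0,"z":0,"spin":0}]'
python3 -m creep '[{"x":0,"y":0,"z":-0.003,"spin":0},{"x":0,"y":0,"z":-0.006,"spin":0},{"x":0,"y":0,"z":-0.01,"spin":0},{"x":0,"y":0,"z":-0.01,"spin":0},{"x":0,"y":0,"z":-0.01,"spin":0}]'
python3 - <<'E'
from h import *
im,c,st=snap("side"); cv2.imwrite("pics/s3.png",im[150:350,220:460,::-1].repeat(3,0).repeat(3,1))
im,c,st=snap("wrist"); cv2.imwrite("pics/w3.png",im[:,:,::-1])
hsv=cv2.cvtColor(im,cv2.COLOR_RGB2HSV)
red,yel=probe_from_wrist(im,c,400)
for r in range(100,400,12):
    x=np.nonzero(yel[r])[0]; 
    if len(x): print(r,x.min(),x.max(),len(x))
E
```

```text
time: 3.78
tool_pos: [0.4849, -0.3033, 0.069]
tool_rot: [2.008, -2.416, -0.0]
ft_force: [-1.6, 0.6, -0.4]
opening: 0.0149
finger_force: 50.0
time: 4.2
tool_pos: [0.4851, -0.3033, 0.0732]
tool_rot: [-2.008, 2.416, -0.0]
ft_force: [0.2, 0.8, -1.6]
opening: 0.0155
finger_force: 50.0
100 465 639 132
112 463 639 135
124 463 639 122
136 464 639 135
148 466 639 138
160 471 632 142
172 478 621 144
184 488 606 119
196 505 585 81
280 272 334 2
292 308 334 27
304 308 334 27
```

The probe is held at 50 N. Next I'll square it to the rack and enter with the hook bar's end left of the plate's front-left corner. Nudging that corner +x turns the plate counter-clockwise, so the bar can get behind it without the upright gripper nearing the overhang.

```bash
python3 -m creep '[{"x":0,"y":0,"z":0,"spin":-0.076},{"x":0,"y":0,"z":0,"spin":-0.152},{"x":0,"y":0,"z":0.005,"spin":-0.152},{"x":0,"y":0,"z":0.005,"spin":-0.152},{"x":0,"y":0,"z":0.005,"spin":-0.152}]'
python3 -m creep '[{"x":-0.04,"y":-0.06,"z":0,"spin":0},{"x":-0.1,"y":-0.121,"z":0,"spin":0},{"x":-0.18,"y":-0.121,"z":0,"spin":0},{"x":-0.26,"y":-0.121,"z":0,"spin":0},{"x":-0.3,"y":-0.121,"z":0,"spin":0}]'
cat >> h.py <<'E'
yaw=np.radians(3.56); O=np.array([.566,.1417]); X=np.array([np.cos(yaw),np.sin(yaw)]);Y=np.array([-X[1],X[0]])
def rk(P): d=np.atleast_2d(P)[:,:2]-O; return (1000*np.c_[d@X,d@Y]).round(1)
def wd(x,y,z): return np.r_[O+x/1000*X+y/1000*Y,z/1000]
E
python3 - <<'E'
from h import *
im,c,st=snap("side"); M=R.from_rotvec(st["tool_rot"]).as_matrix(); print(rk(st["tool_pos"]),"tool x yaw vs -Y",np.degrees(np.arctan2(-M[1,0],-M[0,0]))-90)
t=rk(st["tool_pos"])[0]
sc,cs,_=snap("scene")
for a,b,z in((0,44,8),(70,224,4),(0,224,4)): print("pred side",proj(c,[wd(t[0]+a,t[1]+b,z+2)]).round(1),"scene",proj(cs,[wd(t[0]+a,t[1]+b,z+2)]).round(1))
P=cv2.resize(im[95:335,225:425,::-1],None,fx=2,fy=2,interpolation=2); Q=cv2.resize(sc[100:260,230:430,::-1],None,fx=2,fy=2,interpolation=2)
o=np.zeros((480,800,3),np.uint8);o[:,:400]=P;o[:320,400:]=Q; cv2.imwrite("pics/c4.png",o)
E
```

```text
time: 4.72
tool_pos: [0.4849, -0.3033, 0.0708]
tool_rot: [2.277, -2.164, -0.001]
ft_force: [0.3, -0.7, -0.8]
opening: 0.0153
finger_force: 50.0
time: 5.13
tool_pos: [0.5266, -0.1784, 0.0708]
tool_rot: [2.279, -2.163, -0.001]
ft_force: [-0.4, -0.7, -1.6]
opening: 0.0155
finger_force: 50.0
[[ -59.2 -317. ]] tool x yaw vs -Y 2.99018106941125
pred side [[310.1 254.8]] scene [[297.8 183.3]]
pred side [[317.5 211.9]] scene [[357.5 204.2]]
pred side [[292.9 216.2]] scene [[356.1 182.4]]
```

View pics/c4.png

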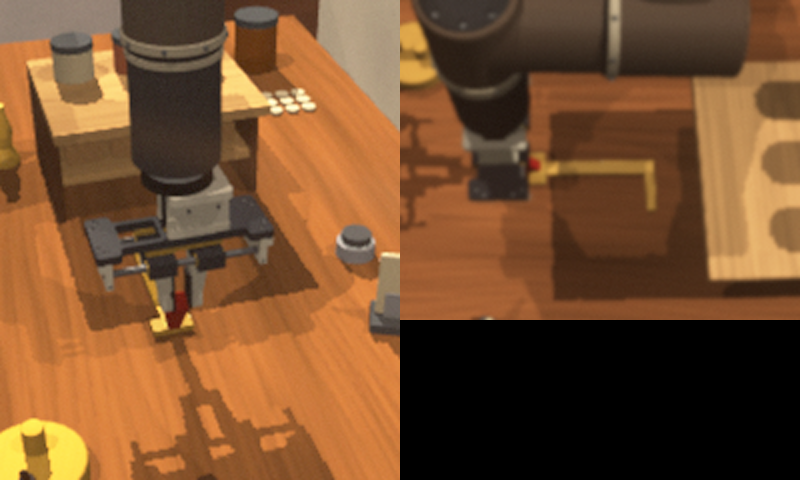

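In the scene crop the hook is at full-picture (356,205), against a prediction of (357,204), so the held pose is good. The 193 mm body lies along the rack front. I'll go in and push the corner.

```bash
python3 -m creep '[{"x":-0.06,"y":0,"z":0,"spin":0},{"x":-0.15,"y":0,"z":0,"spin":0},{"x":-0.25,"y":0,"z":0,"spin":0},{"x":-0.34,"y":0,"z":0,"spin":0},{"x":-0.415,"y":0,"z":0,"spin":0}]' 
python3 -m creep '[{"x":0,"y":0,"z":0,"spin":0},{"x":0,"y":-0.02,"z":0,"spin":0},{"x":0,"y":-0.035,"z":0,"spin":0},{"x":0,"y":-0.05,"z":0,"spin":0},{"x":0,"y":-0.06,"z":0,"spin":0}]' 
python3 -m creep '[{"x":0,"y":-0.01,"z":0,"spin":0},{"x":0,"y":-0.02,"z":0,"spin":0},{"x":0,"y":-0.03,"z":0,"spin":0},{"x":0,"y":-0.04,"z":0,"spin":0},{"x":0,"y":-0.045,"z":0,"spin":0}]'
python3 - <<'E'
from h import *
im,c,st=snap("side"); print(rk(st["tool_pos"])); cv2.imwrite("pics/s5.png",im[:,:,::-1])
hsv=cv2.cvtColor(im,cv2.COLOR_RGB2HSV)
m=(hsv[...,1]<70)&(hsv[...,2]>60); m[:165]=0;m[200:]=0;m[:,:250]=0;m[:,375:]=0
n,l,s,ce=cv2.connectedComponentsWithStats(m.astype(np.uint8))
print(s[1:],ce[1:])
E
```

```text
time: 5.65
tool_pos: [0.5177, -0.0135, 0.0712]
tool_rot: [-2.278, 2.163, -0.0]
ft_force: [1.0, -0.1, -1.4]
opening: 0.0156
finger_force: 50.0
time: 6.07
tool_pos: [0.5426, -0.015, 0.0708]
tool_rot: [2.279, -2.162, -0.0]
ft_force: [-1.5, -2.3, -0.7]
opening: 0.0158
finger_force: 50.1
time: 6.48
tool_pos: [0.5602, -0.013, 0.071]
tool_rot: [2.281, -2.16, 0.0]
ft_force: [-2.3, -2.1, 1.0]
opening: 0.0154
finger_force: 50.1
[[ -15.4 -154. ]]
[[305 165   1   2   2]
 [313 165   1   1   1]
 [333 165   4   5  11]
 [338 165  16   7  52]
 [294 167  15  11  45]
 [310 166   1   1   1]
 [273 168  20  15 175]
 [295 168   3   1   3]
 [311 169   1   1   1]
 [309 170  11   6  25]
 [322 170   1   1   1]
 [326 170   1   1   1]
 [333 170   1   1   1]
 [313 181   4   1   4]
 [334 181   8   2  11]
 [313 183  12  17  78]
 [278 185  21  12  82]
 [304 192   7   8  49]] [[305.         165.5       ]
 [313.         165.        ]
 [334.90909091 166.45454545]
 [346.07692308 167.71153846]
 [302.53333333 173.53333333]
 [310.         166.        ]
 [280.47428571 174.24571429]
 [296.         168.        ]
 [311.         169.        ]
 [313.68       172.64      ]
 [322.         170.        ]
 [326.         170.        ]
 [333.         170.        ]
 [314.5        181.        ]
 [337.63636364 181.54545455]
 [319.71794872 191.1025641 ]
 [286.08536585 189.40243902]
 [307.2244898  195.57142857]]
```

Contact is about 2–3 N, so the corner has been pushed ~24 mm with the plate still under the rack. Now I'll back off, go deeper with the bar left of the plate, and slip it behind the turned rear edge.

```bash
python3 -m creep '[{"x":0,"y":0.04,"z":0,"spin":0},{"x":0,"y":0.085,"z":0,"spin":0},{"x":-0.03,"y":0.085,"z":0,"spin":0},{"x":-0.07,"y":0.085,"z":0,"spin":0},{"x":-0.1,"y":0.085,"z":0,"spin":0}]' | grep -E "time|pos|ft"
python3 -m creep '[{"x":-0.02,"y":0,"z":0,"spin":0},{"x":-0.04,"y":0,"z":0,"spin":0},{"x":-0.04,"y":0,"z":0,"spin":0},{"x":-0.04,"y":0,"z":0,"spin":0},{"x":-0.04,"y":0,"z":0,"spin":0}]' | grep -E "time|pos|ft"
python3 - <<'E'
from h import *
print(rk(ctrl.read_state()["tool_pos"]))
E
```

```text
time: 6.95
tool_pos: [0.5243, 0.0265, 0.0717]
ft_force: [-0.0, 0.1, -0.8]
time: 7.37
tool_pos: [0.5227, 0.0412, 0.0709]
ft_force: [0.6, 0.6, -0.6]
[[-49.5 -97.7]]
```

```bash
python3 -m creep '[{"x":0,"y":-0.02,"z":0,"spin":0},{"x":0,"y":-0.04,"z":0,"spin":0},{"x":0,"y":-0.05,"z":0,"spin":0},{"x":0,"y":-0.055,"z":0,"spin":0},{"x":0,"y":-0.06,"z":0,"spin":0}]' | grep -E "time|pos|ft"
python3 -m creep '[{"x":0,"y":-0.01,"z":0,"spin":0},{"x":0,"y":-0.02,"z":0,"spin":0},{"x":0,"y":-0.03,"z":0,"spin":0},{"x":0,"y":-0.04,"z":0,"spin":0},{"x":0,"y":-0.04,"z":0,"spin":0}]' | grep -E "time|pos|ft"
python3 - <<'E'
from h import *
st=ctrl.read_state(); print(rk(st["tool_pos"]),st["wrist_torque"].round(2))
E
```

```text
time: 7.78
tool_pos: [0.5469, 0.0423, 0.0708]
ft_force: [-1.1, 0.5, -1.7]
time: 8.2
tool_pos: [0.5634, 0.0436, 0.071]
ft_force: [-0.9, 2.2, -1.6]
[[ -8.7 -97.7]] [0.5  0.56 0.32]
```

The reaction of (−0.9, +2.2) N is along the turned rear edge's normal, so the bar's tip is behind the plate. I'll pull.

```bash
python3 -m creep '[{"x":0.01,"y":0,"z":0,"spin":0},{"x":0.02,"y":0,"z":0,"spin":0},{"x":0.035,"y":0,"z":0,"spin":0},{"x":0.05,"y":0,"z":0,"spin":0},{"x":0.065,"y":0,"z":0,"spin":0}]' | grep -E "time|pos|ft"
python3 -m creep '[{"x":0.015,"y":0,"z":0,"spin":0},{"x":0.03,"y":0,"z":0,"spin":0},{"x":0.045,"y":0,"z":0,"spin":0},{"x":0.06,"y":0,"z":0,"spin":0},{"x":0.075,"y":0,"z":0,"spin":0}]' | grep -E "time|pos|ft"
python3 - <<'E'
from h import *
st=ctrl.read_state(); print(rk(st["tool_pos"]),st["wrist_torque"].round(2))
im,c,st=snap("side"); cv2.imwrite("pics/s6.png",cv2.resize(im[130:300,240:400,::-1],None,fx=3.5,fy=3.5,interpolation=2))
E
```

```text
time: 8.62
tool_pos: [0.5641, 0.0167, 0.0712]
ft_force: [-1.2, 1.4, -1.2]
time: 9.03
tool_pos: [0.5656, -0.0132, 0.071]
ft_force: [-0.5, 1.1, -0.7]
[[ -10.  -154.6]] [0.3  0.4  0.18]
```

```bash
python3 -m creep '[{"x":0.02,"y":0,"z":0,"spin":0},{"x":0.04,"y":0,"z":0,"spin":0},{"x":0.06,"y":0,"z":0,"spin":0},{"x":0.08,"y":0,"z":0,"spin":0},{"x":0.1,"y":0,"z":0,"spin":0}]' | grep -E "time|pos|ft"
python3 -m creep '[{"x":0.02,"y":0,"z":0,"spin":0},{"x":0.04,"y":0,"z":0,"spin":0},{"x":0.06,"y":0,"z":0,"spin":0},{"x":0.08,"y":0,"z":0,"spin":0},{"x":0.1,"y":0,"z":0,"spin":0}]' | grep -E "time|pos|ft"
python3 - <<'E'
from h import *
st=ctrl.read_state(); print(rk(st["tool_pos"]),st["wrist_torque"].round(2))
sc,cs,_=snap("scene"); im,c,_=snap("side")
P=cv2.resize(im[110:310,225:425,::-1],None,fx=2,fy=2,interpolation=2); Q=cv2.resize(sc[130:265,260:395,::-1],None,fx=2.96,fy=2.96,interpolation=2)[:400]
o=np.zeros((400,800,3),np.uint8);o[:,:400]=P;o[:len(Q),400:400+Q.shape[1]]=Q[:,:400]; cv2.imwrite("pics/c7.png",o)
E
```

```text
time: 9.5
tool_pos: [0.5681, -0.0533, 0.0711]
ft_force: [-0.1, 0.3, -1.0]
time: 9.92
tool_pos: [0.5701, -0.0932, 0.071]
ft_force: [-1.0, 0.3, -1.3]
[[ -10.5 -234.7]] [-0.03  0.09 -0.02]
```

View pics/c7.png

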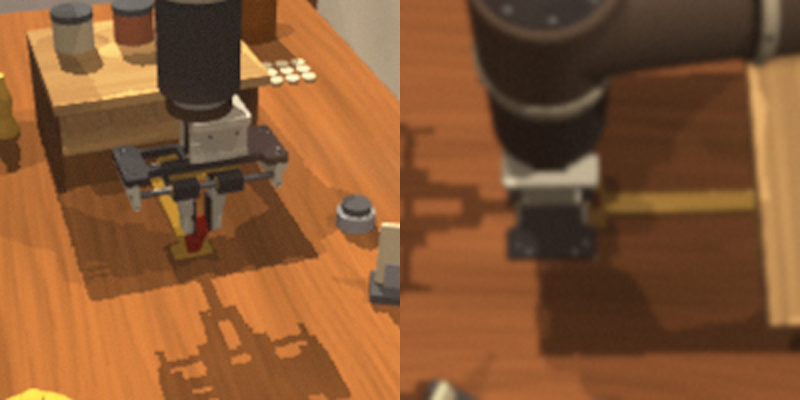

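The picture shows no plate in the open, and the force fell off near y≈45, so the bar slid off it. I'll move the gripper aside and look under the rack.

```bash
python3 -m creep '[{"x":0,"y":0.1,"z":0,"spin":0},{"x":0,"y":0.2,"z":0,"spin":0},{"x":0,"y":0.3,"z":0,"spin":0},{"x":0,"y":0.35,"z":0,"spin":0},{"x":0,"y":0.35,"z":0,"spin":0}]' | grep -E "time|pos|ft"
python3 - <<'E'
from h import *
a=cv2.imread("pics/side0.png")[:,:,::-1]
im,c,_=snap("side"); cv2.imwrite("pics/s8.png",cv2.resize(im[130:280,290:390,::-1],None,fx=4,fy=4,interpolation=2))
# colour of plate in first picture, then same hue/sat now
print("ref plate",a[182:185,314:324].reshape(-1,3).mean(0), "ref shade floor",a[195,314:324].mean(0))
def m(i):
    i=i.astype(int); return (i[...,2]>i[...,0]*0.85)&(i.sum(2)>120)
for n,i in(("old",a),("new",im)):
    k=m(i).astype(np.uint8); k[:165]=0;k[270:]=0;k[:,:255]=0;k[:,380:]=0
    nn,l,s,ce=cv2.connectedComponentsWithStats(k); print(n,[list(map(int,q)) for q in s[1:] if q[4]>8])
E
```

```text
time: 10.43
tool_pos: [0.4251, -0.1004, 0.0709]
ft_force: [-1.4, -0.3, -2.1]
ref plate [100.5         77.86666667  63.46666667] ref shade floor [109.1  67.4  36.3]
old []
new [[287, 184, 20, 15, 112], [296, 187, 7, 5, 17]]
```

Run:
```python
from h import *
a=cv2.imread("pics/side0.png")[:,:,::-1]
im,c,_=snap("side")
for n,i in(("old",a),("new",im)):
    i=i.astype(int); k=((i[...,2]>i[...,0]*.58)&(i.sum(2)>100)).astype(np.uint8); k[:165]=0;k[270:]=0;k[:,:255]=0;k[:,372:]=0
    nn,l,s,ce=cv2.connectedComponentsWithStats(k); print(n)
    for j,q in enumerate(s[1:],1):
        if q[4]>15: print(q, )
d=np.abs(im.astype(int)-a).sum(2)
sub=im[168:215,304:352].astype(int); rt=(sub[...,2]*100//np.maximum(sub[...,0],1))
for r in range(0,47,2): print(168+r," ".join(f"{v:2d}" for v in rt[r,::2]))
```

```text
old
[308 177  23   9 104]
new
[ 255  165   54   71 2062]
[320 176  15  11 117]
168 40 43 43 42 38 42 43 40 43 43 43 41 43 43 40 42 44 43 43 42 43 41 43 36
170 41 42 44 39 44 42 42 42 43 44 43 44 42 42 42 44 43 42 43 43 44 42 43 34
172 43 43 44 44 45 45 42 40 43 44 44 43 44 42 44 42 42 42 43 43 43 44 41 35
174 45 40 42 44 45 45 43 44 44 44 42 43 42 42 42 40 44 42 41 43 41 42 38 36
176 45 40 45 44 43 44 43 45 43 44 42 45 48 47 50 54 35 34 39 31 38 34 36 36
178 46 41 44 43 42 44 42 41 57 55 49 71 68 47 53 66 35 34 37 37 34 38 36 36
180 41 41 39 37 36 34 38 36 66 67 57 71 74 57 55 69 31 36 33 35 36 35 36 35
182 38 31 39 35 35 37 34 36 67 69 58 72 76 58 60 74 32 37 39 35 34 37 33 35
184 35 34 30 36 39 35 33 38 68 78 79 78 79 77 76 76 35 34 35 30 36 40 36 34
186 63 34 30 36 37 37 34 32 62 70 70 67 69 68 68 67 35 35 38 34 34 32 35 34
188 85 37 33 33 37 32 37 33 34 39 35 39 29 34 34 32 36 33 32 34 38 32 36 28
190 83 67 37 36 34 37 35 35 34 35 30 37 31 33 33 33 34 31 36 34 31 33 30 37
192 87 84 43 34 32 32 35 30 38 35 37 30 35 30 33 36 33 33 32 28 32 33 35 37
194 87 87 65 35 36 37 34 38 34 34 34 32 31 34 36 32 33 31 30 28 35 34 36 33
196 88 85 82 37 34 34 33 34 36 33 36 29 33 31 30 29 31 35 33 31 29 31 32 32
198 77 72 62 32 33 29 34 36 27 32 35 32 33 31 32 30 32 29 31 31 32 30 34 31
200 75 72 66 34 34 33 29 34 33 36 35 32 32 28 34 32 25 30 31 32 33 33 30 30
202 76 75 70 35 37 35 32 30 27 34 37 36 30 34 26 32 29 28 35 31 29 31 31 31
204 75 67 49 34 32 32 33 33 34 35 31 30 32 31 32 32 32 32 30 29 29 32 31 31
206 75 62 34 34 31 33 31 36 36 35 32 28 28 36 36 30 27 31 31 32 31 30 30 30
208 74 62 27 31 32 35 36 32 37 32 31 32 35 34 30 32 34 35 28 29 33 30 29 32
210 76 63 33 35 31 38 37 35 38 33 35 31 30 32 31 35 32 35 29 30 30 28 31 31
212 70 57 32 32 36 37 35 35 32 27 36 29 32 34 31 30 32 30 31 30 34 35 31 32
214 33 33 33 30 33 33 33 36 36 32 34 35 31 35 37 32 35 35 32 29 29 31 34 29
```

Run:
```python
from h import *
im,c,_=snap("side")
i=im.astype(int); k=(i[...,2]>i[...,0]*.5)
for col in range(317,338):
    r=np.nonzero(k[176:196,col])[0]; print(col,(r.min()+176,r.max()+176,len(r)) if len(r) else None, end="; ")
print()
for r in range(177,189):
    q=np.nonzero(k[r,312:345])[0]+312; print(r,q.min() if len(q) else None,q.max() if len(q) else None,end="; ")
print(rk(onplane(c,[(319.7,187.5),(334.7,186.8)],0)), rk(onplane(c,[(319.7,178),(334.7,176)],.012)))
print(rk(onplane(c,[(319.7,183.5),(334.7,183.5)],.012)))
```

```text
317 None; 318 None; 319 None; 320 (np.int64(178), np.int64(186), 9); 321 (np.int64(178), np.int64(186), 9); 322 (np.int64(178), np.int64(186), 9); 323 (np.int64(179), np.int64(186), 7); 324 (np.int64(179), np.int64(186), 7); 325 (np.int64(178), np.int64(186), 8); 326 (np.int64(177), np.int64(186), 10); 327 (np.int64(177), np.int64(186), 10); 328 (np.int64(176), np.int64(186), 11); 329 (np.int64(177), np.int64(186), 10); 330 (np.int64(179), np.int64(186), 7); 331 (np.int64(177), np.int64(186), 8); 332 (np.int64(176), np.int64(186), 10); 333 (np.int64(176), np.int64(186), 11); 334 (np.int64(176), np.int64(186), 11); 335 (np.int64(180), np.int64(186), 7); 336 None; 337 None; 
177 326 334; 178 320 334; 179 320 334; 180 320 335; 181 320 335; 182 320 335; 183 320 335; 184 320 335; 185 320 335; 186 320 335; 187 None None; 188 None None; [[ 56.3  42.3]
 [100.9  32.5]] [[ 66.9  78.2]
 [114.8  76.1]]
[[ 57.4  45.7]
 [100.7  31.9]]
```

The plate is now turned about 90°: the short front edge runs (56,43)→(101,32), 46 mm as expected, and the rear edge runs about (72,107)→(117,96). The bar at y≈113 clears it. I'll re-enter on its left, slide behind it until the blade is near its left edge, then pull.

```bash
python3 -m creep '[{"x":0,"y":-0.1,"z":0,"spin":0},{"x":0,"y":-0.2,"z":0,"spin":0},{"x":0,"y":-0.29,"z":0,"spin":0},{"x":0,"y":-0.3125,"z":0,"spin":0},{"x":0,"y":-0.3125,"z":0,"spin":0}]' | grep -E "time|pos|ft"
python3 -m creep '[{"x":-0.08,"y":0,"z":0,"spin":0},{"x":-0.16,"y":0,"z":0,"spin":0},{"x":-0.24,"y":0,"z":0,"spin":0},{"x":-0.31,"y":0,"z":0,"spin":0},{"x":-0.335,"y":0,"z":0,"spin":0}]' | grep -E "time|pos|ft"
python3 -m creep '[{"x":0,"y":0,"z":0,"spin":0},{"x":0,"y":0,"z":0,"spin":0},{"x":0,"y":0,"z":0,"spin":0}]' | grep -E "time|pos|ft"
python3 - <<'E'
from h import *
st=ctrl.read_state(); print(rk(st["tool_pos"]),st["wrist_torque"].round(2))
E
```

```text
time: 11.0
tool_pos: [0.5592, -0.0928, 0.0702]
ft_force: [0.3, 0.2, -0.4]
time: 11.42
tool_pos: [0.5479, 0.0436, 0.0709]
ft_force: [0.7, 0.1, -0.7]
time: 11.67
tool_pos: [0.5476, 0.0401, 0.0708]
ft_force: [0.9, 0.3, -1.7]
[[ -24.7 -100.3]] [-0.08  0.15  0.03]
```

```bash
python3 -m creep '[{"x":-0.01,"y":0,"z":0,"spin":0},{"x":-0.01,"y":-0.03,"z":0,"spin":0},{"x":-0.01,"y":-0.06,"z":0,"spin":0},{"x":-0.01,"y":-0.08,"z":0,"spin":0},{"x":-0.01,"y":-0.1,"z":0,"spin":0}]' | grep -E "time|pos|ft"
python3 -m creep '[{"x":0,"y":-0.02,"z":0,"spin":0},{"x":0,"y":-0.04,"z":0,"spin":0},{"x":0,"y":-0.055,"z":0,"spin":0},{"x":0,"y":-0.06,"z":0,"spin":0},{"x":0,"y":-0.06,"z":0,"spin":0}]' | grep -E "time|pos|ft"
python3 - <<'E'
from h import *
st=ctrl.read_state(); print(rk(st["tool_pos"]),st["wrist_torque"].round(2))
E
```

```text
time: 12.08
tool_pos: [0.588, 0.0462, 0.0709]
ft_force: [-0.5, 0.5, -0.6]
time: 12.5
tool_pos: [0.6118, 0.048, 0.0708]
ft_force: [-0.6, -0.1, -0.9]
[[ 39.9 -96.3]] [-0.07  0.12  0.01]
```

Free all the way, so the bar is behind the plate with the blade alongside. Now the pull.

```bash
python3 -m creep '[{"x":0.01,"y":0,"z":0,"spin":0},{"x":0.025,"y":0,"z":0,"spin":0},{"x":0.045,"y":0,"z":0,"spin":0},{"x":0.065,"y":0,"z":0,"spin":0},{"x":0.085,"y":0,"z":0,"spin":0}]' | grep -E "time|pos|ft"
python3 -m creep '[{"x":0.02,"y":0,"z":0,"spin":0},{"x":0.04,"y":0,"z":0,"spin":0},{"x":0.06,"y":0,"z":0,"spin":0},{"x":0.08,"y":0,"z":0,"spin":0},{"x":0.1,"y":0,"z":0,"spin":0}]' | grep -E "time|pos|ft"
python3 -m creep '[{"x":0.02,"y":0,"z":0,"spin":0},{"x":0.04,"y":0,"z":0,"spin":0},{"x":0.06,"y":0,"z":0,"spin":0},{"x":0.08,"y":0,"z":0,"spin":0},{"x":0.1,"y":0,"z":0,"spin":0}]' | grep -E "time|pos|ft"
python3 - <<'E'
from h import *
st=ctrl.read_state(); print(rk(st["tool_pos"]),st["wrist_torque"].round(2))
E
```

```text
time: 12.92
tool_pos: [0.6131, 0.0132, 0.0711]
ft_force: [-0.8, 1.9, -1.5]
time: 13.33
tool_pos: [0.6155, -0.0267, 0.0711]
ft_force: [0.5, 1.5, -1.6]
time: 13.75
tool_pos: [0.6177, -0.0665, 0.071]
ft_force: [-0.1, 1.8, -1.9]
[[  38.6 -211. ]] [0.53 0.09 0.08]
```

```bash
python3 -m creep '[{"x":0.02,"y":0,"z":0,"spin":0},{"x":0.04,"y":0,"z":0,"spin":0},{"x":0.06,"y":0,"z":0,"spin":0},{"x":0.08,"y":0,"z":0,"spin":0},{"x":0.1,"y":0,"z":0,"spin":0}]' | grep -E "time|pos|ft"
python3 - <<'E'
from h import *
st=ctrl.read_state(); print(rk(st["tool_pos"]),st["wrist_torque"].round(2))
im,c,_=snap("scene")
print("loupe, clip world",onplane(c,[(327,275)],.035).round(3),onplane(c,[(272,274)],.05).round(3))
E
```

```text
time: 14.17
tool_pos: [0.6199, -0.1064, 0.071]
ft_force: [-0.5, 2.0, -1.7]
[[  38.4 -251. ]] [0.55 0.17 0.1 ]
loupe, clip world [[ 0.798 -0.038  0.035]] [[ 0.802 -0.189  0.05 ]]
```

```bash
python3 -m creep '[{"x":0.02,"y":0,"z":0,"spin":0},{"x":0.05,"y":0,"z":0,"spin":0},{"x":0.09,"y":0,"z":0,"spin":0},{"x":0.13,"y":0,"z":0,"spin":0},{"x":0.16,"y":0,"z":0,"spin":0}]' | grep -E "time|pos|ft"
python3 -m creep '[{"x":0,"y":0,"z":0,"spin":0},{"x":-0.005,"y":0,"z":0,"spin":0},{"x":-0.01,"y":0,"z":0,"spin":0},{"x":-0.01,"y":0,"z":0.003,"spin":0},{"x":-0.01,"y":0,"z":0.005,"spin":0}]' | grep -E "time|pos|ft"
python3 - <<'E'
from h import *
st=ctrl.read_state(); t=rk(st["tool_pos"])[0]; print(t)
im,c,_=snap("scene"); 
i=im.astype(int); print("pred plate centre px",proj(c,[wd(t[0]+35,t[1]+177,12)]))
u,v=proj(c,[wd(t[0]+35,t[1]+177,12)])[0].astype(int)
cr=im[v-50:v+50,u-75:u+75,::-1]; cv2.imwrite("pics/s9.png",cv2.resize(cr,None,fx=5,fy=5,interpolation=2))
print(u-75,v-50)
E
```

```text
time: 14.63
tool_pos: [0.6233, -0.1711, 0.071]
ft_force: [-0.2, 2.5, -1.8]
time: 15.05
tool_pos: [0.6233, -0.1649, 0.0692]
ft_force: [-0.6, -0.1, -0.6]
[  38.1 -309.6]
pred plate centre px [[345.60732877 224.22811167]]
270 174
```

View pics/s9.png

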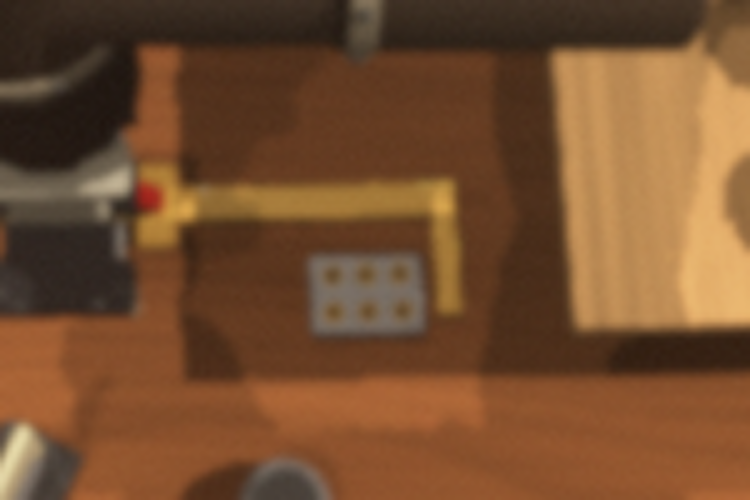

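The plate lies flat in the open at crop (310–427, 253–335), just in front of the hook bar and well clear of the top board's edge (crop column ~560). The probe is back on the bench, so I'll release it and rise.

```bash
python3 -m creep '[{"x":0,"y":0,"z":0,"spin":0},{"x":0,"y":0,"z":0,"spin":0},{"x":0,"y":0,"z":0,"spin":0},{"x":0,"y":0,"z":0,"spin":0},{"x":0,"y":0,"z":0,"spin":0}]' -1 | grep -E "time|pos|ft|open"
python3 -m creep '[{"x":0,"y":0,"z":0,"spin":0},{"x":0,"y":0,"z":0,"spin":0},{"x":0,"y":0,"z":0,"spin":0},{"x":0,"y":0,"z":0,"spin":0},{"x":0,"y":0,"z":0,"spin":0}]' | grep -E "time|pos|ft|open"
python3 -m creep '[{"x":0,"y":0,"z":-0.05,"spin":0},{"x":0,"y":0,"z":-0.12,"spin":0},{"x":0,"y":0,"z":-0.2,"spin":0},{"x":0,"y":0,"z":-0.28,"spin":0},{"x":0,"y":0,"z":-0.3,"spin":0}]' | grep -E "time|pos|ft|open"
python3 -m creep '[{"x":0,"y":0,"z":0,"spin":0},{"x":0,"y":0,"z":0,"spin":0},{"x":0,"y":0,"z":0,"spin":0},{"x":0,"y":0,"z":0,"spin":0},{"x":0,"y":0,"z":0,"spin":0}]' | grep -E "time|ft"
python3 - <<'E'
from h import *
im,c,_=snap("scene"); i=im.astype(int); b=cv2.imread("pics/scene0.png")[:,:,::-1].astype(int)
k=((i[...,2]>i[...,0]*.75)&(i.sum(2)>150)); k[:215]=0;k[250:]=0;k[:,:325]=0;k[:,362:]=0
ys,xs=np.nonzero(k); r=cv2.minAreaRect(np.c_[xs,ys].astype(np.float32)); p=rk(onplane(c,cv2.boxPoints(r),.012)); print("plate",r,p)
hsv=cv2.cvtColor(im,cv2.COLOR_RGB2HSV); y=(hsv[...,0]>15)&(hsv[...,0]<35)&(hsv[...,1]>110)&(hsv[...,2]>110); y[:200]=0;y[240:]=0;y[:,:290]=0;y[:,366:]=0
ys,xs=np.nonzero(y); print("probe px",xs.min(),xs.max(),ys.min(),ys.max(), rk(onplane(c,[(xs.max()+1,ys.max())],.008)))
E
```

```text
time: 15.52
tool_pos: [0.6232, -0.1655, 0.0692]
ft_force: [0.8, -0.8, 0.6]
opening: 0.0429
time: 15.93
tool_pos: [0.6231, -0.1656, 0.0691]
ft_force: [-0.4, 0.2, 0.2]
opening: 0.0766
time: 16.35
tool_pos: [0.6256, -0.1661, 0.1951]
ft_force: [1.0, 0.2, 0.7]
opening: 0.0877
time: 16.77
ft_force: [-0.6, -0.3, 0.8]
plate ((342.5, 233.0), (14.0, 21.0), 90.0) [[  77.4 -173.1]
 [  79.  -111. ]
 [ 120.6 -113.3]
 [ 119.1 -174.8]]
probe px 297 361 206 237 [[111.7 -85.9]]
```

The plate spans rack y −175 to −111 mm and the hook is at −86 mm, all past the −50 mm line. The probe is released and the arm is clear, so I'm handing in.

```bash
python3 -c "
from bench import ctrl
print(ctrl.finish_job())"
```

```text
the job is handed in; nothing more can be done
None
```

I raked the plate out with the probe, released the probe on the bench and handed the job in at about 17 s: the plate's nearest edge is about 111 mm and the hook about 86 mm in front of the rack's front edge (limit 50 mm); no verdict came back.

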